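# Line up the table board by height

### The job

Take the pepper mill, the steel shaker, the kitchen timer and the tealight that stand left of the wooden serving board, and line them up on it in order of height, one standing upright in the middle of each dark round: the tallest next to the brass pull, going down to the lowest next to the white pull. Knock nothing over, and leave the garlic, the lemon and the mug where they are.

Things in the scene. Friction and masses are not known exactly. Their poses are not given: they have to be found in the camera images.
- mill: dark brown wooden pepper mill, 150 mm tall, the tallest of the four. Round: the body is at most 58 mm across (up to 108 mm high), the head above it 50 mm across from 109 to 139 mm, then a small knob to 150 mm; body and head do not turn against each other. About 0.18 kg. Starts standing loose on the worktop left of the board. Origin at the centre of its underside, z up.
- shaker: small pale steel shaker with a holed top, round, 37 mm across and 64 mm tall, the second tallest. About 0.09 kg. Starts standing loose on the worktop left of the board. Origin at the centre of its underside, z up.
- timer: wind-up kitchen timer, a drum with a cream top half and a black lower half, round, 59 mm across and 47 mm tall, the third in height. About 0.12 kg. Starts standing loose on the worktop left of the board. Origin at the centre of its underside, z up.
- tealight: tealight, a low pale cup with green wax and a black wick, round, 38 mm across and 15 mm tall, the lowest of the four. About 0.03 kg. Starts standing loose on the worktop left of the board. Origin at the centre of its underside, z up.
- tray: pale wooden board, fixed on the worktop before the sink: 90 mm (x) by 352 mm (y), top 14 mm above the worktop. Origin under its centre, at worktop level, z up. Four flush dark rounds, 60 mm across, lie along its y axis at x = 0, y = +127.5, +42.5, -42.5, -127.5 mm. On each end (y = +166, -166 mm) stands a pull, one brass, one white; which end has which changes.
- brass_pull: brass-coloured bow handle fixed on one end of the board, across it: 58 mm long, 8 mm thick, rising 20 mm above the board (34 mm above the worktop). The tallest thing belongs on the dark round nearest to it. Origin at the centre of its foot, on the board's top. A white one like it is at the other end.
- garlic: bulb of garlic, 60 mm across and 59 mm tall, standing on the worktop behind the four things, by the dish rack; leave it alone. Near it: an upright panel closes the worktop on the left at y = 0.37 m, and a wall shelf hangs over x > 0.625 m, its underside 0.54 m up. Origin at the centre of its underside.
- lemon: yellow lemon, 78 x 55 mm and 56 mm tall, on the worktop beyond the right end of the board; leave it alone. Origin at the centre of its underside.
- mug: cream mug standing upside down, 63 mm across (88 mm with its handle) and 51 mm tall, on the worktop beyond the right end of the board; leave it alone. Origin at the centre of its footprint, on the worktop.

How it is judged:
By the outcome, as a careful person would: the job done as asked, in the order asked, and still so for the second after the job is handed in, with the robot touching nothing.
It also fails if it takes over 122 s, if anything falls off the work surface, if the arm or the gripper's body presses on something with over 40 N, if the wrist force passes 120 N, or if a joint passes its speed limit or range.

### The arm

A 6-joint arm with a two-finger parallel gripper is mounted at the origin on a cart in front of the work surface, level with it; the furniture and walls round the work are solid. World frame = base frame: x ahead of the robot, y to its left, z up, the work surface at z = 0. Lengths are in m, angles in rad, forces in N, time in s.
With the tool pointing down it reaches from about 0.25 to 0.85 m from the base axis. Payload 12.5 kg.
Tool frame: the origin (TCP) lies midway between the tips of the shut fingers; the grasp point (between the pads) lies 19 mm behind it; z points along the fingers, y is the line along which they close (so a half turn about z gives the same grasp; the last joint's range is limited). The gripper opens to 93 mm and grips with 3 to 60 N. Pads are 15 mm wide; open, the fingers measure 128 mm over their backs; the gripper's body (75 mm by 188 mm) begins 65 mm behind the grasp point.
Start: joints at [1.196, 0.351, 1.652, -0, 1.139, -0.085], TCP at [0.157, 0.527, 0.219] pointing down, gripper open.
Joint ranges: [-2.75, 2.75], [-0.79, 2.1], [0.01, 2.65], [-1.57, 4.71], [0.07, 3.14], [-2.87, 2.87]. Speed limits (rad/s): [2.22, 2.22, 2.79, 3.14, 3.14, 3.14].

### API

Orientations are given as [roll, pitch, yaw] about the fixed x, y, z axes, in that order (R = Rz(yaw) Ry(pitch) Rx(roll)).
In Python, from cell import arm gives the robot as it stands.
- The arm moves only by the tool carry_out, never from a script. Its argument "deltas" is one flat list of numbers, 4 for each row, row after row: the shift along the tool's x, y, z in cm, then the turn about the tool's z in rad. In form: [x, y, z, yaw, x, y, z, yaw, ...]. A call has 1 to 5 rows; each row is the pose to reach, as a shift and turn from the pose commanded when the call began, along the tool's axes at that moment; what a row does not reach only later rows make up. A row lasts 1/8 s, in which the tool goes at most 62.5 mm and 10.7 degrees, less where a joint would pass 70% of its speed; a pose out of reach is approached as far as the arm can. A call with a gripper value outside its range is refused whole. "hand" is the closure, from -1 (fully open) to 1 (shut), set as the call begins (left out, the last holds). The fingers move at their own pace and stop on an object; "squeeze" is the grip in N (left out, the last holds). Time passes only in rows, so rows that repeat a pose let the fingers close. It gives the time, the measured TCP pose, the force, the opening and the grip force at its end, in the units of the state.
- arm.read_state(): the state, without advancing time (a new reading comes with each control period).
- arm.read_camera(name): name is "side" or "top" or "wrist"; returns a dict with "pixels" (384x512x3 uint8, red, green, blue), "K" (3x3 intrinsics, pixels), "rvec" (rotation vector, rad) and "tvec" (3), from world to camera coordinates, as OpenCV has them. Camera axes: x right, y down, z forward; pixel columns grow to the right and rows downward; lengths in m; the calibration is good to about 2 mm. A picture is of the moment at which its call begins. There is no depth.
- arm.sign_off(): hands the job in; it is judged then, once.
Trained networks look in the newest picture that a camera, given by its name, has taken for a name from the list of things; names that differ only in an ending like _2 or _b are one class to them, and where a whole thing is asked for, a point or a joint stands for the part that bears it (a point fixed in the world has none). Each returns a list of dicts, best first, with "p" (0 to 1); they miss things now and then, are a little off and sometimes report something else, mostly with a low value. They report only what shows in the picture. A call takes as long as a camera call.
- arm.boxes_of(camera, query): "position" ([column, row] in pixels, amid what is visible of it).
- arm.regions_of(camera, query): "region" (384x512 bool, what is visible of it) and "position" ([column, row] in pixels, amid what is visible of it).
The state is a dict: "clock": time; "q": joint angles; "qd": joint speeds; "tau": joint torques, N m; "position": TCP position; "tool_rot": TCP orientation; "wrist_force": force on the tool from outside, world axes, zero at the start; "wrist_torque": the same for the moment, N m; "width": finger opening in m; "grip_force": force on a finger pad.
Only numpy, scipy, OpenCV 4.12 (cv2) and the standard library are available. Lean on these libraries where they do the work, as an engineer would, in place of code of your own. Each camera call takes 0.05 s, during which the arm holds its last target. There are 200 camera calls.

## Working session

There is one attempt and no reset: what is moved stays moved. The work goes in short steps, Python scripts to look and compute and a tool call to move; the robot and the scene stay as the last step left them, time stands still between calls to the robot, and variables do not carry over. Pictures are saved under pics/ and viewed, at most 16 in all, crops included, and the job is handed in when it is done.

Besides the shell and the picture viewer there is one more tool, called after ">>>" as name(argument=value, ...) on one line, values as JSON. carry_out: Moves the arm, as the interface text tells. Its arguments: {"type":"object","properties":{"deltas":{"type":"array"},"hand":{"type":"number"},"squeeze":{"type":"number"}},"required":["deltas"]}

```bash
mkdir -p pics; ls
cat > h.py <<'E'
from cell import arm
import numpy as np, cv2
def snap(cam,name=None):
    c=arm.read_camera(cam)
    if name: cv2.imwrite('pics/'+name,c['pixels'][:,:,::-1])
    return c
def ray(c,px):
    R=cv2.Rodrigues(np.array(c['rvec'],float))[0]; t=np.array(c['tvec'],float).ravel()
    d=R.T@np.linalg.inv(c['K'])@np.array([px[0],px[1],1.]); return -R.T@t,d
def onz(c,px,z):
    o,d=ray(c,px); return (o+d*(z-o[2])/d[2])[:2]
def proj(c,P):
    return cv2.projectPoints(np.array(P,float).reshape(-1,3),np.array(c['rvec'],float),np.array(c['tvec'],float),np.array(c['K'],float),None)[0].reshape(-1,2)
E
python3 - <<'E'
from h import *
print(arm.read_state())
for cam in ['side','top']:
    c=snap(cam,cam+'1.png'); R=cv2.Rodrigues(np.array(c['rvec'],float))[0]
    print(cam,-R.T@np.array(c['tvec']).ravel(),R[2],c['K'][0][0])
    for n in ['mill','shaker','timer','tealight','tray','brass_pull','garlic','lemon','mug']:
        print(n,[(np.round(b['position'],1).tolist(),round(b['p'],2),np.round(onz(c,b['position'],0.0),3).tolist()) for b in arm.boxes_of(cam,n)[:3]])
E
```

```text
pics
{'clock': 0.0, 'q': array([ 1.19641516e+00,  3.51274628e-01,  1.65239377e+00, -1.26003083e-05,
        1.13908977e+00, -8.45822681e-02]), 'qd': array([ 0.00088061, -0.00150645, -0.00069982, -0.00185336,  0.00180601,
       -0.00169123]), 'tau': array([-1.46639006e-03, -4.97318530e+01, -2.85250032e+01,  6.98487950e-02,
        2.56459170e-02, -1.26607160e-04]), 'position': array([0.15701605, 0.52676728, 0.21809192]), 'tool_rot': array([-3.14043034e+00, -8.70669091e-05,  2.85179898e+00]), 'wrist_force': array([0.37489579, 1.32853972, 1.01869062]), 'wrist_torque': array([ 0.01041733, -0.03315875,  0.0149281 ]), 'grip_force': 0.0, 'width': 0.09299350382291723}
side [-0.08658624 -0.00197402  0.90955755] [ 0.57125297 -0.13477853 -0.80963251] 385.3152968047372
mill [([112.2, 259.0], 0.84, [0.451, 0.262])]
shaker [([170.2, 217.4], 0.74, [0.542, 0.099]), ([383.0, 175.1], 0.65, [0.53, -0.542])]
timer [([168.7, 251.5], 0.88, [0.436, 0.116]), ([339.7, 206.7], 0.72, [0.456, -0.373]), ([383.3, 176.1], 0.65, [0.527, -0.541])]
tealight [([119.6, 229.2], 0.53, [0.539, 0.239])]
tray [([282.5, 229.2], 0.83, [0.425, -0.195])]
brass_pull []
garlic [([130.3, 203.3], 0.73, [0.62, 0.205])]
lemon [([386.1, 173.6], 0.8, [0.533, -0.553])]
mug [([389.6, 202.9], 0.97, [0.432, -0.516])]
top [ 0.2388903  -0.13518972  1.27279196] [ 0.20977034 -0.01003276 -0.97769921] 431.2185514944786
mill [([117.9, 226.1], 0.94, [0.425, 0.262])]
shaker [([168.8, 197.3], 0.69, [0.502, 0.109])]
timer [([165.8, 222.6], 0.69, [0.426, 0.119])]
tealight [([124.7, 191.7], 0.44, [0.528, 0.241]), ([324.8, 209.1], 0.37, [0.437, -0.356])]
tray [([268.5, 214.8], 0.62, [0.43, -0.187]), ([169.8, 225.0], 0.58, [0.418, 0.108])]
brass_pull []
garlic [([136.1, 161.8], 0.56, [0.619, 0.206])]
lemon [([382.5, 179.0], 0.55, [0.518, -0.539])]
mug [([376.5, 213.8], 0.68, [0.413, -0.508])]
```

View images.

Run:
```python
import cv2
for n in ['side','top']:
    im=cv2.imread(f'pics/{n}1.png')
    cv2.imwrite(f'pics/{n}1b.png',cv2.resize(im[120:340,40:470],(800,410),interpolation=cv2.INTER_CUBIC))
```

```text
(no output)
```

View pics/side1.png

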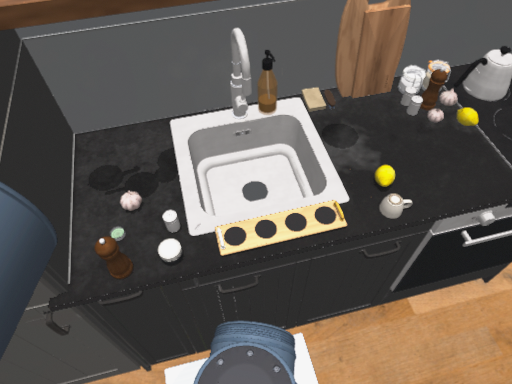

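View pics/top1b.png

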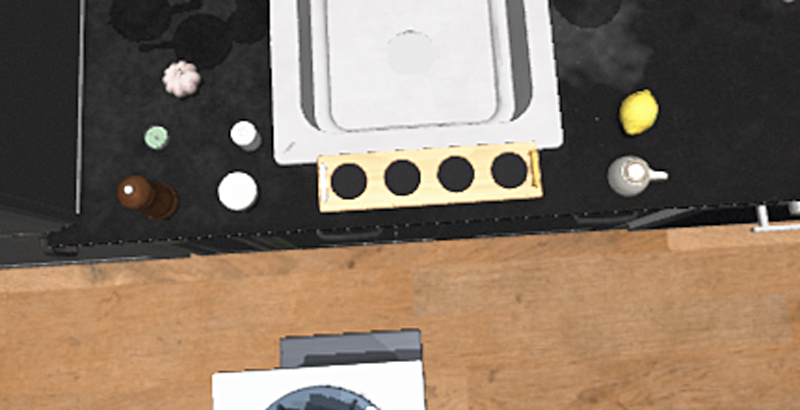

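```bash
cat >> h.py <<'E'
from scipy.optimize import minimize
SH={'mill':[(0,.029),(.108,.028),(.109,.025),(.139,.025),(.15,.008)],'shaker':[(0,.0185),(.064,.0185)],'timer':[(0,.0295),(.047,.0295)],'tealight':[(0,.019),(.015,.019)],
 'garlic':[(0,.02),(.025,.03),(.059,.005)]}
A=np.linspace(0,2*np.pi,40,endpoint=False)
def sil(c,n,xy,z0=0.):
    S=8; m=np.zeros((384*S,512*S),np.uint8)
    rings=[proj(c,np.c_[xy[0]+r*np.cos(A),xy[1]+r*np.sin(A),0*A+z0+z]) for z,r in SH[n]]
    for a,b in zip(rings[:-1],rings[1:]):
        h=cv2.convexHull(np.r_[a,b].astype(np.float32)); cv2.fillConvexPoly(m,np.round((h+.5)*S).astype(np.int32),255)
    return cv2.resize(m,(512,384),interpolation=cv2.INTER_AREA)/255.
def fit(c,n,reg,xy0,z0=0.):
    f=lambda p: np.abs(sil(c,n,p,z0)-reg).sum()/reg.sum()
    xy0=np.array(xy0)
    r=minimize(f,xy0,method='Nelder-Mead',options=dict(initial_simplex=[xy0,xy0+[.015,0],xy0+[0,.015]],xatol=2e-4,fatol=1e-4))
    return r.x,r.fun
E
python3 - <<'E'
from h import *
init=dict(mill=(.42,.25),shaker=(.5,.1),timer=(.42,.115),tealight=(.53,.24),garlic=(.6,.2))
for cam in ['side','top']:
    c=snap(cam)
    for n in init:
        rs=arm.regions_of(cam,n)
        for r in rs[:2]:
            x,e=fit(c,n,r['region'].astype(float),init[n]); print(cam,n,round(r['p'],2),r['region'].sum(),np.round(x,4),round(e,2))
    # dark rounds: within tray
    g=cv2.cvtColor(c['pixels'],cv2.COLOR_RGB2HSV)
    wood=((g[...,0]>10)&(g[...,0]<28)&(g[...,1]>60)&(g[...,2]>150)).astype(np.uint8)
    box=np.zeros_like(wood); 
    p=proj(c,[[.43,-.19,.014]])[0]; box[int(p[1])-45:int(p[1])+45,int(p[0])-90:int(p[0])+90]=1
    cn=cv2.findContours(wood*box,cv2.RETR_CCOMP,cv2.CHAIN_APPROX_NONE)[0]
    for k in cn:
        a=cv2.contourArea(k)
        if 60<a<1000:
            M=cv2.moments(k); q=(M['m10']/M['m00'],M['m01']/M['m00']); print(cam,'round',a,np.round(q,1),np.round(onz(c,q,.014),4))
        elif a>=1000:
            (q,s,an)=cv2.minAreaRect(k); print('board',np.round(q,1),np.round(s,1),an,[np.round(onz(c,v,.014),3).tolist() for v in cv2.boxPoints((q,s,an))])
im=cv2.imread('pics/side1.png')[195:255,205:360]; im2=cv2.imread('pics/top1.png')[190:240,200:340]
cv2.imwrite('pics/pulls.png',np.vstack([cv2.resize(im,(700,271),interpolation=cv2.INTER_CUBIC),cv2.resize(im2,(700,250),interpolation=cv2.INTER_CUBIC)]))
E
```

```text
side mill 0.76 924 [0.4171 0.2398] 0.24
side mill 0.68 3635 [ 1.837  -1.3848] 1.0
side shaker 0.69 285 [0.5071 0.0937] 0.14
side timer 0.92 519 [0.4186 0.108 ] 0.15
side tealight 0.73 196 [0.5227 0.2431] 0.11
side garlic 0.6 314 [0.6132 0.1977] 0.09
board [280.4 226.7] [ 29.5 130. ] 77.29288482666016 [[0.473, -0.014], [0.475, -0.381], [0.381, -0.363], [0.383, -0.014]]
side round 351.5 [234.6 235.7] [ 0.4306 -0.0627]
side round 109.0 [220.6 238.2] [ 0.4328 -0.0247]
side round 338.5 [265.3 228.5] [ 0.4313 -0.1476]
side round 332.0 [295.4 221.6] [ 0.4317 -0.2327]
side round 317.0 [324.9 215. ] [ 0.4317 -0.3181]
top mill 0.72 3385 [ 0.4286 -0.3057] 0.85
top mill 0.67 497 [0.4159 0.2346] 0.27
top shaker 0.65 184 [0.5096 0.093 ] 0.11
top timer 0.92 366 [0.4224 0.1077] 0.1
top timer 0.74 181 [0.5161 0.087 ] 1.18
top tealight 0.59 144 [0.5232 0.2436] 0.07
top garlic 0.87 286 [0.6132 0.1984] 0.1
board [268.5 251. ] [ 14. 179.] 90.0 [[0.359, 0.08], [0.326, -0.439], [0.286, -0.435], [0.319, 0.081]]
board [270.3 214.7] [ 29.9 120. ] 86.09950256347656 [[0.472, -0.014], [0.474, -0.37], [0.385, -0.367], [0.383, -0.016]]
top round 328.0 [284.6 212.9] [ 0.4306 -0.2338]
top round 327.5 [313.4 211.1] [ 0.4307 -0.319 ]
```

View pics/pulls.png

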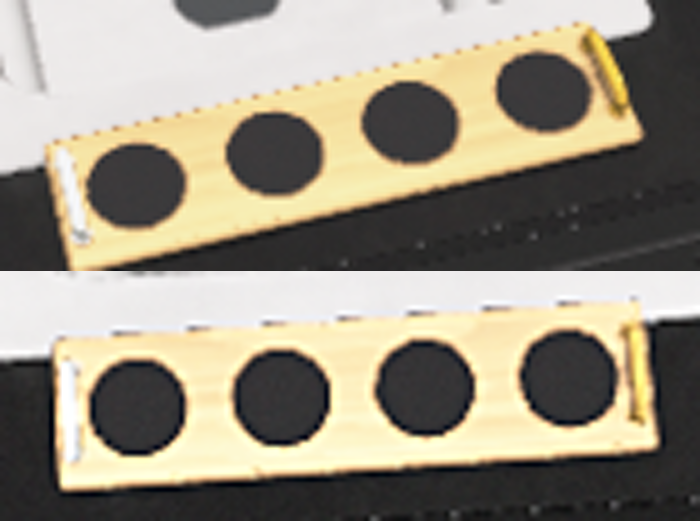

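The side and top views show the white pull at the left end of the board (pulls.png 70,195) and the brass one at the right end (605,75). The rounds are at x≈0.431, y≈-0.063, -0.148, -0.2335 and -0.3185, so the mill goes to the rightmost. I'll start with the mill.

>>> carry_out(deltas=[-2,-5.2,-0.6,0.16,-4,-10.5,-1.2,0.32,-6,-15.7,-1.8,0.48,-8,-21,-2.4,0.64,-10,-26.2,-3,0.8], hand=-1, squeeze=15)

```text
clock: 2.22
position: [0.1778, 0.2458, 0.2488]
tool_rot: [3.141, -0.0, 2.047]
wrist_force: [0.6, -0.1, 0.3]
width: 0.0928
grip_force: 0.0
```

>>> carry_out(deltas=[-2.1,3.7,0,0.16,-4.3,7.35,0,0.32,-6.5,11,0,0.476,-8.6,14.7,0,0.476,-8.6,14.7,0,0.476])

```text
clock: 2.85
position: [0.35, 0.2389, 0.2484]
tool_rot: [-3.142, 0.0, 1.574]
wrist_force: [-0.3, -0.1, -0.5]
width: 0.0928
grip_force: 0.0
```

Run:
```python
from h import *
c=snap('wrist','w1.png'); s=arm.read_state(); R=cv2.Rodrigues(np.array(c['rvec'],float))[0]
print(s['position'],s['tool_rot'],'cam',-R.T@np.array(c['tvec']).ravel(),R[2])
for n,x in dict(mill=(.417,.237),shaker=(.508,.0935),timer=(.42,.108),tealight=(.523,.2433)).items():
    for r in arm.regions_of('wrist',n)[:1]:
        f=fit(c,n,r['region'].astype(float),x); print(n,round(r['p'],2),r['position'],r['region'].sum(),np.round(f[0],4),round(f[1],2))
```

```text
[0.34851674 0.23889991 0.24830415] [-3.14071209e+00  3.77841025e-04  1.57448871e+00] cam [0.35040339 0.32079039 0.41473269] [ 2.75878454e-04 -2.96365888e-01 -9.55074439e-01]
mill 0.69 [317.8, 166.5] 3506 [0.4135 0.2436] 0.19
timer 0.57 [306.1, 254.9] 1965 [0.4218 0.1105] 0.14
tealight 0.57 [391.9, 151.5] 864 [0.5225 0.2408] 0.05
```

View pics/w1.png

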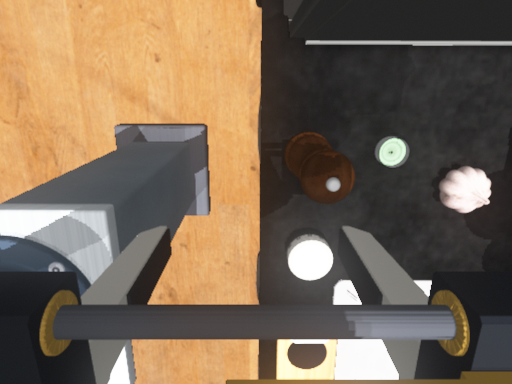

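The wrist view shows the mill with its knob at (334,184), the timer at (310,257) and the tealight at (392,152). I'll triangulate the knob from three views, since the region fits of the mill are loose.

Run:
```python
from h import *
guess=(.415,.239,.145)
o=[];
for cam in ['side','top','wrist']:
    c=snap(cam); p=proj(c,[guess])[0]; x0,y0=int(p[0])-14,int(p[1])-14
    if cam=='wrist': x0-=6;y0-=6
    w=28 if cam!='wrist' else 40
    roi=c['pixels'][y0:y0+w,x0:x0+w].astype(int)
    m=(roi.min(2)>130)
    n,l,st,ce=cv2.connectedComponentsWithStats(m.astype(np.uint8))
    for i in range(1,n):
        q=ce[i]+[x0,y0]; print(cam,p,st[i,4],q,[np.round(onz(c,q,z),4).tolist() for z in (.14,.148)])
    # brown head/body mask
    h=cv2.cvtColor(c['pixels'],cv2.COLOR_RGB2HSV); b=((h[...,1]>90)&((h[...,0]<18)|(h[...,0]>172))&(h[...,2]>25)&(h[...,2]<170)).astype(np.uint8)
    s=sil(c,'mill',guess[:2]); k=cv2.dilate((s>0).astype(np.uint8),np.ones((25,25)))
    if cam=='wrist': k[:, :268]=0
    b=b*k; b=cv2.morphologyEx(b,cv2.MORPH_CLOSE,np.ones((9,9)))
    print(cam,b.sum(),fit(c,'mill',b.astype(float),guess[:2]))
```

```text
side 0 (array([0.415, 0.239]), np.float64(inf))
top [109.30149942 222.33030916] 12 [108.5 221.5] [[0.4181, 0.2428], [0.4169, 0.2401]]
top 564 (array([0.41606651, 0.23574305]), np.float64(0.12676261994159363))
wrist [332.34286093 185.78281871] 126 [336.03968254 185.37301587] [[0.4194, 0.2379], [0.4174, 0.2403]]
wrist 3777 (array([0.41244181, 0.24312139]), np.float64(0.26179611373275813))h.py:25: RuntimeWarning: divide by zero encountered in scalar divide
  f=lambda p: np.abs(sil(c,n,p,z0)-reg).sum()/reg.sum()
  np.max(np.abs(fsim[0] - fsim[1:])) <= fatol):
```

>>> carry_out(deltas=[0.1,3.4,0,0.003,0.1,6.8,0,0.003,0.1,6.8,5,0.003,0.1,6.8,10,0.003,0.1,6.8,14.3,0.003])

```text
clock: 3.88
position: [0.4157, 0.2405, 0.1042]
tool_rot: [-3.141, 0.0, 1.573]
wrist_force: [0.4, 1.2, -0.1]
width: 0.093
grip_force: 0.0
```

>>> carry_out(deltas=[0,0,0,0,0,0,0,0,0,0,0,0,0,0,0,0,0,0,0,0], hand=1, squeeze=15)

```text
clock: 4.5
position: [0.4165, 0.2406, 0.1062]
tool_rot: [3.141, -0.0, 1.573]
wrist_force: [0.2, -0.7, 2.4]
width: 0.0476
grip_force: 10.5
```

>>> carry_out(deltas=[0,0,0,0,0,0,0,0,0,0,-2,0,0,0,-5,0,0,0,-9,0], squeeze=25)

```text
clock: 5.12
position: [0.4155, 0.2402, 0.1959]
tool_rot: [-3.139, 0.001, 1.573]
wrist_force: [0.4, -1.3, -1.7]
width: 0.0467
grip_force: 25.1
```

>>> carry_out(deltas=[-2,0,-1,0,-6,0.2,-1,0,-11,0.4,-1,0,-16,0.7,-1,0,-21,1,-1,0])

```text
clock: 5.75
position: [0.4263, 0.029, 0.2055]
tool_rot: [-3.141, -0.0, 1.573]
wrist_force: [0.2, -0.6, -1.0]
width: 0.0473
grip_force: 25.2
```

>>> carry_out(deltas=[-5,0.1,0,0,-10,0.2,0,0,-15,0.3,0,0,-20,0.4,0,0,-25,0.4,0,0])

```text
clock: 6.38
position: [0.4307, -0.221, 0.2054]
tool_rot: [-3.141, -0.0, 1.573]
wrist_force: [0.5, 0.4, -1.2]
width: 0.0471
grip_force: 25.2
```

>>> carry_out(deltas=[-4,0,0,0,-8,0,0,0,-9.7,0,2,0,-9.7,0,5,0,-9.7,0,5,0])

```text
clock: 7.0
position: [0.4302, -0.3156, 0.1538]
tool_rot: [-3.138, -0.003, 1.572]
wrist_force: [-1.0, -0.1, 0.0]
width: 0.0471
grip_force: 25.2
```

Run:
```python
from h import *
s=arm.read_state(); print(s['position'],s['tool_rot'])
a=snap('side')['pixels'][130:260,240:400]; w=snap('wrist')['pixels']; 
cv2.imwrite('pics/m2.png',np.hstack([cv2.resize(a,(400,325),interpolation=cv2.INTER_CUBIC),cv2.resize(w,(400,325))])[:,:,::-1])
```

```text
[ 0.43015396 -0.31563649  0.15375673] [-3.13803999 -0.00314356  1.57249099]
```

View pics/m2.png

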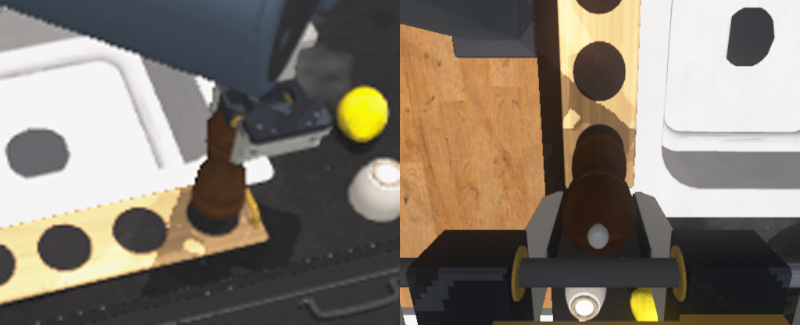

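The picture shows the mill hanging upright over the round next to the brass pull. I'll lower it now.

>>> carry_out(deltas=[-0.2,0.1,1.2,0,-0.2,0.1,2.4,0,-0.2,0.1,3,0,-0.2,0.1,3.2,0,-0.2,0.1,3.2,0])

```text
clock: 7.72
position: [0.4324, -0.3185, 0.1237]
tool_rot: [-3.142, 0.0, 1.573]
wrist_force: [-0.6, 0.3, -1.4]
width: 0.0472
grip_force: 25.2
```

>>> carry_out(deltas=[-0.1,0,0.15,0,-0.1,0,0.3,0,-0.1,0,0.3,0])

```text
clock: 8.1
position: [0.4323, -0.3195, 0.1206]
tool_rot: [-3.142, -0.0, 1.573]
wrist_force: [-0.2, 0.0, -2.1]
width: 0.0467
grip_force: 25.2
```

>>> carry_out(deltas=[0,0,0.1,0,0,0,0.1,0])

```text
clock: 8.35
position: [0.4326, -0.3198, 0.1202]
tool_rot: [3.141, 0.001, 1.573]
wrist_force: [-0.6, 0.1, 4.9]
width: 0.047
grip_force: 25.3
```

>>> carry_out(deltas=[0,0,0.1,0,0,0,0.1,0])

```text
clock: 8.6
position: [0.433, -0.3201, 0.1201]
tool_rot: [3.14, 0.002, 1.573]
wrist_force: [-1.3, 0.2, 12.6]
width: 0.047
grip_force: 25.0
```

>>> carry_out(deltas=[0,0,-0.15,0,0,0,-0.15,0])

```text
clock: 8.85
position: [0.4324, -0.3194, 0.1202]
tool_rot: [3.141, -0.0, 1.573]
wrist_force: [-0.9, 0.7, 2.6]
width: 0.0469
grip_force: 25.5
```

>>> carry_out(deltas=[0,0,0,0,0,0,0,0,0,0,0,0,0,0,0,0], hand=-0.9)

```text
clock: 9.35
position: [0.4323, -0.3194, 0.1201]
tool_rot: [-3.142, -0.0, 1.573]
wrist_force: [1.0, 0.0, 0.1]
width: 0.0823
grip_force: 0.0
```

>>> carry_out(deltas=[0,0,-1,0,0,0,-3,0,0,0,-6,0,0,0,-9,0,0,0,-11,0])

```text
clock: 9.98
position: [0.4326, -0.3197, 0.2323]
tool_rot: [3.14, 0.001, 1.573]
wrist_force: [-0.3, 0.2, 0.1]
width: 0.0878
grip_force: 0.0
```

>>> carry_out(deltas=[6,0,0,0,12,0,0,0,18,0,0,0,24,0,0,0,30,0,0,0])

```text
clock: 10.6
position: [0.4315, -0.0177, 0.231]
tool_rot: [3.14, 0.0, 1.572]
wrist_force: [0.8, -0.2, -0.1]
width: 0.088
grip_force: 0.0
```

Run:
```python
from h import *
for k in range(4): print(arm.read_state()['position'],arm.read_state()['tool_rot'])
a=snap('side')['pixels'][130:260,240:400]; c=snap('top'); t=c['pixels'][170:240,290:370]
cv2.imwrite('pics/m3.png',np.hstack([cv2.resize(a,(400,325),interpolation=cv2.INTER_CUBIC),cv2.resize(t,(371,325),interpolation=cv2.INTER_CUBIC)])[:,:,::-1])
c=snap('wrist'); 
for n,x in dict(timer=(.42,.108),shaker=(.508,.094)).items():
    for r in arm.regions_of('wrist',n)[:2]:
        f=fit(c,n,r['region'].astype(float),x); print(n,round(r['p'],2),r['position'],r['region'].sum(),np.round(f[0],4),round(f[1],2))
```

```text
[ 0.43153748 -0.01766708  0.23101051] [3.14025257e+00 1.53259908e-04 1.57245891e+00]
[ 0.43153748 -0.01766708  0.23101051] [3.14025257e+00 1.53259908e-04 1.57245891e+00]
[ 0.43153748 -0.01766708  0.23101051] [3.14025257e+00 1.53259908e-04 1.57245891e+00]
[ 0.43153748 -0.01766708  0.23101051] [3.14025257e+00 1.53259908e-04 1.57245891e+00]
timer 0.84 [243.6, 43.0] 2887 [0.4234 0.105 ] 0.08
timer 0.42 [251.7, 242.2] 10987 [0.375 0.213] 1.0
shaker 0.82 [331.1, 58.8] 1498 [0.5078 0.0923] 0.11
shaker 0.34 [253.9, 364.9] 1060 [0.4315 0.0439] 2.08
```

View pics/m3.png

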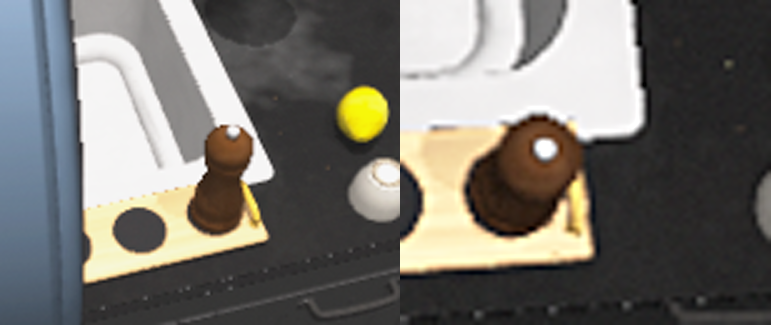

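The mill stands upright on the round by the brass pull. The timer is next, with a narrowed opening so the fingers miss the shaker.

>>> carry_out(deltas=[5,-0.4,0,0,10,-0.8,3,0,12.5,-1,7,0,12.5,-1,11,0,12.5,-1,15,0], hand=-0.62)

```text
clock: 11.48
position: [0.4221, 0.1045, 0.0792]
tool_rot: [3.141, 0.0, 1.571]
wrist_force: [0.9, -0.4, 0.0]
width: 0.0753
grip_force: 0.0
```

Run:
```python
from h import *
s=arm.read_state();print(s['position'],s['tool_rot'])
c=snap('wrist','w4.png')
for n,x in dict(timer=(.4217,.107),).items():
    for r in arm.regions_of('wrist',n)[:2]:
        f=fit(c,n,r['region'].astype(float),x); print(n,round(r['p'],2),r['position'],r['region'].sum(),np.round(f[0],4),round(f[1],2))
```

```text
[0.42212869 0.10448948 0.079154  ] [3.14080198e+00 3.05800271e-05 1.57129995e+00]
timer 0.67 [253.2, 203.0] 6399 [0.423 0.109] 0.12
```

View pics/w4.png

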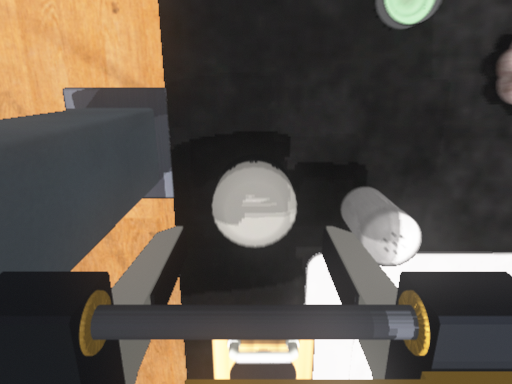

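The wrist view shows the timer centred between the fingers (255,204), with the right fingertip (330,228) clear of the shaker's base (365,210).

>>> carry_out(deltas=[0.2,0.05,2.5,0,0.2,0.05,5,0,0.2,0.05,6.9,0,0.2,0.05,6.9,0])

```text
clock: 12.08
position: [0.4225, 0.1068, 0.0116]
tool_rot: [-3.141, 0.0, 1.571]
wrist_force: [0.3, 0.1, -0.7]
width: 0.0753
grip_force: 0.0
```

>>> carry_out(deltas=[0,0,0,0,0,0,0,0,0,0,0,0,0,0,0,0], hand=1, squeeze=15)

```text
clock: 12.58
position: [0.4227, 0.1075, 0.0121]
tool_rot: [3.14, -0.0, 1.573]
wrist_force: [-1.2, -2.0, 10.1]
width: 0.0583
grip_force: 15.0
```

>>> carry_out(deltas=[0,0,0,0,0,0,-1,0,0,0,-3,0,0,0,-6,0,0,0,-10,0], squeeze=20)

```text
clock: 13.2
position: [0.4214, 0.1075, 0.1123]
tool_rot: [-3.14, 0.0, 1.573]
wrist_force: [0.5, 0.3, -0.7]
width: 0.0584
grip_force: 20.0
```

>>> carry_out(deltas=[-3,0.2,0,0,-8,0.4,0,0,-13,0.6,0,0,-18,0.8,0,0,-23,0.9,0,0])

```text
clock: 13.82
position: [0.4313, -0.1241, 0.1119]
tool_rot: [3.141, 0.0, 1.573]
wrist_force: [0.2, 0.5, -1.0]
width: 0.0586
grip_force: 20.0
```

>>> carry_out(deltas=[-2.5,0,1,0,-2.5,0,4,0,-2.5,0,6,0,-2.5,0,7,0,-2.5,0,7,0])

```text
clock: 14.45
position: [0.4314, -0.1473, 0.0412]
tool_rot: [-3.141, -0.0, 1.573]
wrist_force: [0.1, -0.6, -1.2]
width: 0.0587
grip_force: 20.0
```

Run:
```python
from h import *
s=arm.read_state();print(s['position'],s['tool_rot'])
a=snap('side')['pixels'][150:280,200:360]; t=snap('wrist')['pixels']
cv2.imwrite('pics/m5.png',np.hstack([cv2.resize(a,(400,325),interpolation=cv2.INTER_CUBIC),cv2.resize(t,(400,325))])[:,:,::-1])
```

```text
[ 0.43139683 -0.14733292  0.04124746] [-3.14107426e+00 -2.33082164e-04  1.57299464e+00]
```

View pics/m5.png

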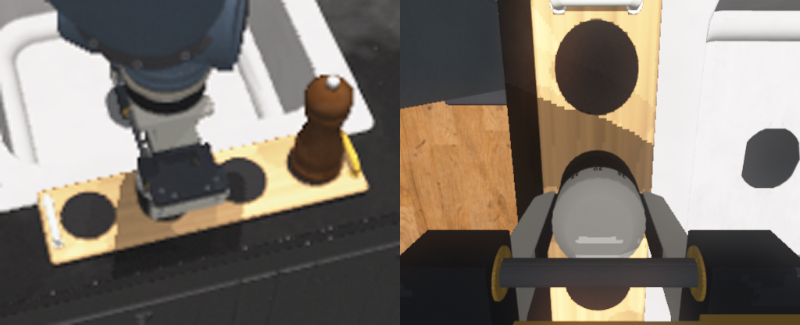

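The timer is gripped upright over the second round from the white pull.

>>> carry_out(deltas=[0,0,0.7,0,0,0,1.3,0,0,0,1.3,0])

```text
clock: 14.92
position: [0.4312, -0.1473, 0.0277]
tool_rot: [-3.141, -0.0, 1.573]
wrist_force: [0.4, 0.4, -0.8]
width: 0.0587
grip_force: 20.0
```

>>> carry_out(deltas=[0,0,0.15,0,0,0,0.15,0])

```text
clock: 15.18
position: [0.4315, -0.1474, 0.0266]
tool_rot: [3.142, 0.0, 1.573]
wrist_force: [0.6, -0.4, -0.6]
width: 0.0585
grip_force: 20.0
```

>>> carry_out(deltas=[0,0,0.1,0,0,0,0.1,0])

```text
clock: 15.42
position: [0.4316, -0.1475, 0.0262]
tool_rot: [3.141, 0.0, 1.573]
wrist_force: [-2.7, 0.8, 8.9]
width: 0.0586
grip_force: 20.0
```

>>> carry_out(deltas=[0,0,0.1,0,0,0,0.1,0])

```text
clock: 15.68
position: [0.4316, -0.1476, 0.0258]
tool_rot: [3.141, 0.0, 1.573]
wrist_force: [-6.1, 1.7, 20.4]
width: 0.0584
grip_force: 20.0
```

>>> carry_out(deltas=[0,0,-0.15,0,0,0,-0.15,0])

```text
clock: 15.92
position: [0.4316, -0.1475, 0.0262]
tool_rot: [3.141, 0.0, 1.573]
wrist_force: [0.9, -0.7, -1.3]
width: 0.0587
grip_force: 20.0
```

>>> carry_out(deltas=[0,0,0,0,0,0,0,0,0,0,0,0,0,0,0,0], hand=-0.62)

```text
clock: 16.42
position: [0.4315, -0.1475, 0.0261]
tool_rot: [-3.142, -0.0, 1.573]
wrist_force: [0.6, 0.4, 0.2]
width: 0.0757
grip_force: 0.0
```

>>> carry_out(deltas=[0,0,-1,0,0,0,-3,0,0,0,-6,0,0,0,-10,0,0,0,-13,0])

```text
clock: 17.05
position: [0.4316, -0.1475, 0.1584]
tool_rot: [3.14, 0.001, 1.573]
wrist_force: [-0.5, 0.6, 0.4]
width: 0.0753
grip_force: 0.0
```

>>> carry_out(deltas=[5,1.5,0,0,10,3,0,0,15,4.5,0,0,20,6,0,0,24,7.6,2,0])

```text
clock: 17.68
position: [0.5081, 0.0948, 0.1377]
tool_rot: [3.138, -0.0, 1.574]
wrist_force: [0.1, -0.5, 0.2]
width: 0.0753
grip_force: 0.0
```

Run:
```python
from h import *
s=arm.read_state();print(s['position'],s['tool_rot'])
c=snap('wrist','w6.png')
for n,x in dict(shaker=(.508,.093),tealight=(.523,.2425)).items():
    for r in arm.regions_of('wrist',n)[:1]:
        f=fit(c,n,r['region'].astype(float),x); print(n,round(r['p'],2),r['position'],r['region'].sum(),np.round(f[0],4),round(f[1],2))
for cam in ['top','side']:
    c=snap(cam)
    for n,x,z in (('mill',(.431,-.319),.014),('timer',(.431,-.148),.014)):
      for r in arm.regions_of(cam,n)[:2]:
        f=fit(c,n,r['region'].astype(float),x,z); print(cam,n,round(r['p'],2),r['position'],r['region'].sum(),np.round(f[0],4),round(f[1],2))
```

```text
[0.50813049 0.09477376 0.13774907] [ 3.13812590e+00 -3.48054917e-04  1.57359254e+00]
tealight 0.9 [272.7, 11.2] 1029 [0.5221 0.2418] 0.03
top mill 0.9 [315.4, 207.6] 482 [ 0.4313 -0.3181] 0.09
top timer 0.65 [254.5, 213.7] 323 [ 0.4313 -0.1442] 0.17
side mill 0.58 [324.8, 205.0] 815 [ 0.4301 -0.3194] 0.2
side timer 0.19 [117.3, 233.5] 150 [ 1.468  -1.3522] 1.0
```

View pics/w6.png

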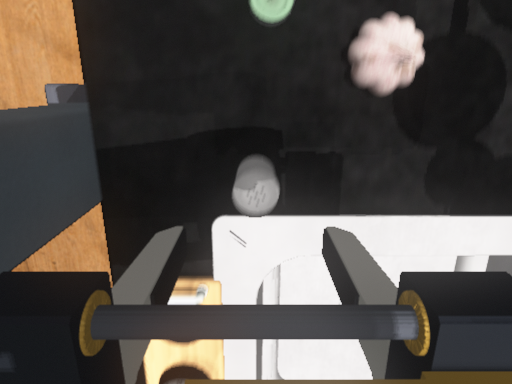

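The wrist view shows the shaker's top centred at about (256,188), just beyond the sink rim, whose edge is at row 215.

Run:
```python
from h import *
c=snap('wrist'); print(onz(c,(256,188),.064),onz(c,(256,215),0),proj(c,[[.508,.0935,.064],[.508,.0935,.0]]))
c=snap('top')
for r in arm.regions_of('top','timer'):
    m=r['region']; ys,xs=np.nonzero(m); print(round(r['p'],2),xs.min(),xs.max(),ys.min(),ys.max(),m.sum())
s=sil(c,'timer',(.431,-.148),.014)>.5; ys,xs=np.nonzero(s); print(xs.min(),xs.max(),ys.min(),ys.max(),s.sum())
cv2.imwrite('pics/t7.png',cv2.resize(c['pixels'][185:245,200:350,::-1],(750,300),interpolation=cv2.INTER_CUBIC))
```

```text
[0.50902434 0.09879647] [0.50950475 0.05082125] [[254.63898212 194.61979311]
 [254.5370752  173.14644976]]
0.8 245 264 202 223 363
246 266 202 224 375
```

View pics/t7.png

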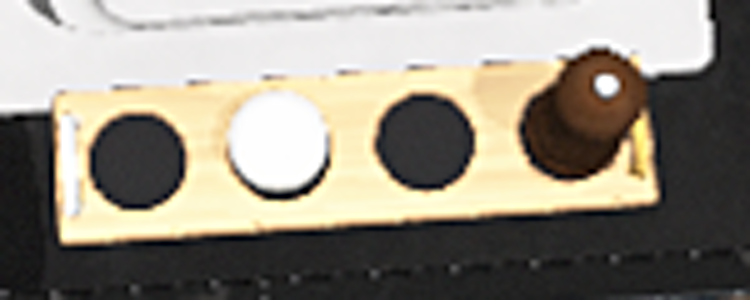

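>>> carry_out(deltas=[-0.1,0,3,-0.003,-0.1,0,6,-0.003,-0.1,0,9,-0.003,-0.1,0,11.5,-0.003,-0.1,0,11.5,-0.003])

```text
clock: 18.9
position: [0.506, 0.0914, 0.02]
tool_rot: [-3.139, 0.0, 1.575]
wrist_force: [-0.4, -0.6, -0.3]
width: 0.0752
grip_force: 0.0
```

>>> carry_out(deltas=[0,0,0,0,0,0,0,0,0,0,0,0,0,0,0,0,0,0,0,0], hand=1, squeeze=12)

```text
clock: 19.52
position: [0.5072, 0.0917, 0.0213]
tool_rot: [3.141, -0.0, 1.576]
wrist_force: [-0.9, 0.6, 1.8]
width: 0.0359
grip_force: 12.0
```

>>> carry_out(deltas=[0,0,0,0,0,0,-1,0,0,0,-4,0,0,0,-8,0,0,0,-13,0], squeeze=20)

```text
clock: 20.15
position: [0.5063, 0.0916, 0.1523]
tool_rot: [-3.14, 0.0, 1.576]
wrist_force: [0.9, 0.5, -1.0]
width: 0.0356
grip_force: 20.0
```

>>> carry_out(deltas=[-3,-0.8,0,0,-9,-2.2,0,0,-15,-3.6,0,0,-21,-5,0,0,-27,-6.4,0,0])

```text
clock: 20.78
position: [0.4435, -0.1804, 0.1517]
tool_rot: [3.141, 0.0, 1.576]
wrist_force: [1.1, 0.7, -1.0]
width: 0.0356
grip_force: 20.0
```

>>> carry_out(deltas=[-3,-0.7,0,0.004,-5.6,-1.2,2,0.004,-5.6,-1.2,5,0.004,-5.6,-1.2,8,0.004,-5.6,-1.2,9.8,0.004])

```text
clock: 21.4
position: [0.4321, -0.2344, 0.0523]
tool_rot: [-3.14, -0.001, 1.572]
wrist_force: [0.5, 0.3, -0.4]
width: 0.0357
grip_force: 20.0
```

Run:
```python
from h import *
s=arm.read_state();print(s['position'],s['tool_rot'])
c=snap('wrist','w8.png')
for r in arm.regions_of('wrist','shaker')[:1]:
    z=s['position'][2]-.0215
    f=fit(c,'shaker',r['region'].astype(float),s['position'][:2],z); print(round(r['p'],2),r['position'],r['region'].sum(),np.round(f[0],4),round(f[1],2))
```

```text
[ 0.43209593 -0.2344487   0.05225869] [-3.14049062e+00 -7.34461143e-04  1.57154737e+00]
0.57 [254.0, 257.3] 6953 [ 0.4332 -0.2286] 0.17
```

View pics/w8.png

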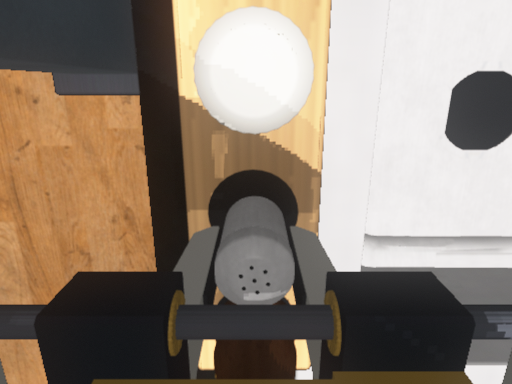

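Run:
```python
from h import *
s=arm.read_state(); c=snap('wrist'); z=s['position'][2]-.0215+.064
a=proj(c,np.c_[.432+.0185*np.cos(A),-.233+.0185*np.sin(A),0*A+z]); print(a.min(0),a.max(0)); print(onz(c,(255,303),z)[1]+.0185, z)
```

```text
[210.3735294  241.97158076] [296.29343957 316.99611536]
-0.2256539402079961 0.09450092156171311
```

>>> carry_out(deltas=[0,-0.1,0.8,0,0,-0.1,1.5,0,0,-0.1,1.5,0])

```text
clock: 21.92
position: [0.4314, -0.2345, 0.0379]
tool_rot: [-3.141, -0.0, 1.572]
wrist_force: [0.3, -0.4, -0.7]
width: 0.0358
grip_force: 20.0
```

>>> carry_out(deltas=[0,0,0.12,0,0,0,0.12,0])

```text
clock: 22.18
position: [0.4317, -0.2347, 0.037]
tool_rot: [3.141, 0.0, 1.572]
wrist_force: [-0.0, -0.5, -0.9]
width: 0.0353
grip_force: 20.0
```

>>> carry_out(deltas=[0,0,0.1,0,0,0,0.1,0])

```text
clock: 22.42
position: [0.4316, -0.2347, 0.0359]
tool_rot: [3.142, 0.0, 1.572]
wrist_force: [0.8, -0.1, -1.5]
width: 0.0357
grip_force: 20.0
```

>>> carry_out(deltas=[0,0,0.1,0,0,0,0.1,0])

```text
clock: 22.68
position: [0.4317, -0.2347, 0.0353]
tool_rot: [3.141, 0.0, 1.572]
wrist_force: [-2.1, 1.6, 5.1]
width: 0.0356
grip_force: 20.0
```

Run:
```python
from h import *
s=arm.read_state(); print(s['position'])
c=snap('wrist')
r=arm.regions_of('wrist','shaker')[0]['region']; ys,xs=np.nonzero(r); print(xs.min(),xs.max(),ys.min(),ys.max())
for y in (-.2335,-.2285): 
    m=sil(c,'shaker',(.4325,y),.0145)>.5; ys,xs=np.nonzero(m); print(y,xs.min(),xs.max(),ys.min(),ys.max())
# round edges visible: measured centre of timer/round in the wrist
print(proj(c,[[.431,-.2335+.03,.014],[.431,-.2335+.0185,.014],[.431,-.1475,.061],[.431,-.1475+.0295,.061],[.431,-.1475-.0295,.061]]))
cv2.imwrite('pics/w9.png',c['pixels'][:,:,::-1])
```

```text
[ 0.4317442  -0.23472966  0.03534448]
214 295 196 305
-0.2335 212 297 194 317
-0.2285 211 298 186 308
[[252.01167805 174.7229354 ]
 [252.02051259 193.28497506]
 [251.174207    70.65653535]
 [251.07907506 -12.55529413]
 [251.25758707 143.58900878]]
```

View pics/w9.png

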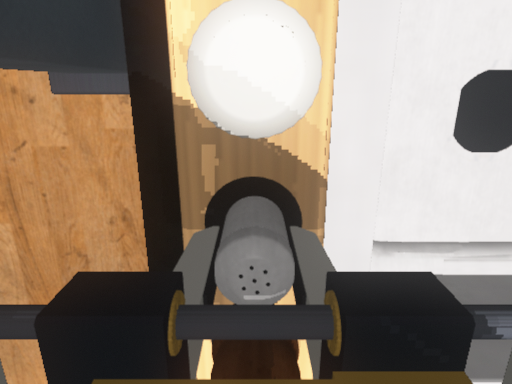

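The shaker's base sits concentric with its dark round (back edges at rows 197 and 177, about what a centred base would give). I'll release it.

>>> carry_out(deltas=[0,0,-0.05,0,0,0,-0.05,0])

```text
clock: 23.02
position: [0.4316, -0.2347, 0.0354]
tool_rot: [-3.142, 0.0, 1.572]
wrist_force: [-0.2, -0.8, -0.4]
width: 0.0362
grip_force: 20.0
```

>>> carry_out(deltas=[0,0,0,0,0,0,0,0,0,0,0,0,0,0,0,0], hand=-0.5)

```text
clock: 23.52
position: [0.4316, -0.2347, 0.0354]
tool_rot: [3.142, 0.0, 1.572]
wrist_force: [-0.2, -0.2, -0.8]
width: 0.0683
grip_force: 0.0
```

>>> carry_out(deltas=[0,0,-1,0,0,0,-3,0,0,0,-6,0,0,0,-10,0,0,0,-14,0])

```text
clock: 24.15
position: [0.4315, -0.2346, 0.1774]
tool_rot: [3.141, 0.0, 1.572]
wrist_force: [-0.6, -0.4, 0.9]
width: 0.0696
grip_force: 0.0
```

>>> carry_out(deltas=[6,1.2,0,0,12,2.4,0,0,18,3.6,0,0,24,4.8,0,0,30,6,0,0])

```text
clock: 24.78
position: [0.4915, 0.0674, 0.1763]
tool_rot: [3.141, 0.0, 1.572]
wrist_force: [0.2, 0.2, 0.8]
width: 0.0698
grip_force: 0.0
```

>>> carry_out(deltas=[5,1,0,0,10,2,0,0,15,3,2,0,17.7,3.2,4,0,17.7,3.2,6,0])

```text
clock: 25.4
position: [0.523, 0.2443, 0.1153]
tool_rot: [3.141, -0.0, 1.574]
wrist_force: [-1.4, -0.8, 0.2]
width: 0.0698
grip_force: 0.0
```

Run:
```python
from h import *
s=arm.read_state();print(s['position'],s['tool_rot'])
c=snap('wrist','w10.png')
for r in arm.regions_of('wrist','tealight')[:1]:
    f=fit(c,'tealight',r['region'].astype(float),(.5225,.242)); print(round(r['p'],2),r['position'],r['region'].sum(),np.round(f[0],4),round(f[1],2))
for cam in ['top','side']:
    c=snap(cam)
    for n,x,z in (('mill',(.431,-.319),.014),('timer',(.431,-.148),.014),('shaker',(.431,-.233),.014)):
      for r in arm.regions_of(cam,n)[:1]:
        f=fit(c,n,r['region'].astype(float),x,z); print(cam,n,round(r['p'],2),r['position'],r['region'].sum(),np.round(f[0],4),round(f[1],2))
```

```text
[0.5230472  0.24429566 0.1153463 ] [ 3.14096458e+00 -3.57938834e-04  1.57414147e+00]
0.59 [251.8, 189.2] 1627 [0.5217 0.2404] 0.04
top mill 0.66 [315.3, 206.8] 467 [ 0.4305 -0.3198] 0.12
top timer 0.78 [253.7, 216.2] 343 [ 0.4313 -0.145 ] 0.1
top shaker 0.49 [281.7, 211.8] 167 [ 0.4326 -0.2316] 0.1
side mill 0.83 [326.5, 202.8] 783 [ 0.4306 -0.3211] 0.24
side timer 0.93 [266.6, 220.3] 490 [ 0.4313 -0.1474] 0.11
side shaker 0.74 [294.4, 214.2] 225 [ 0.4337 -0.2343] 0.39
```

View pics/w10.png

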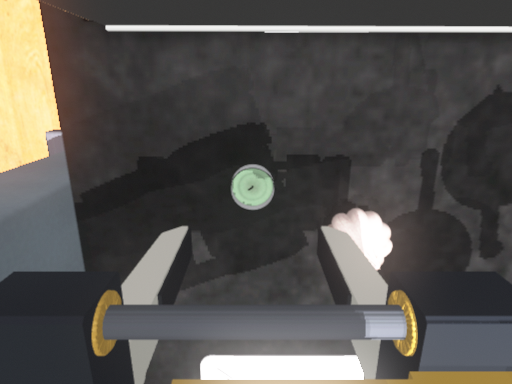

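The tealight is centred between the fingers at (252,188), and the garlic (365,237) is clear of the right finger.

>>> carry_out(deltas=[-0.2,0,3,0.003,-0.2,0,6,0.003,-0.2,0,9,0.003,-0.2,0,11,0.003,-0.2,0,11,0.003])

```text
clock: 26.52
position: [0.5226, 0.2402, 0.0046]
tool_rot: [-3.14, 0.001, 1.569]
wrist_force: [0.1, 0.1, 1.2]
width: 0.0698
grip_force: 0.0
```

>>> carry_out(deltas=[0,0,0,0,0,0,0,0])

```text
clock: 26.78
position: [0.5238, 0.2407, 0.0065]
tool_rot: [3.14, -0.001, 1.569]
wrist_force: [-0.4, -0.5, 0.1]
width: 0.0698
grip_force: 0.0
```

>>> carry_out(deltas=[0.15,0,0.2,0,0.15,0,0.2,0])

```text
clock: 27.02
position: [0.5232, 0.2421, 0.0036]
tool_rot: [3.141, -0.0, 1.569]
wrist_force: [0.3, 0.1, -0.4]
width: 0.0698
grip_force: 0.0
```

>>> carry_out(deltas=[0,0,0,0,0,0,0,0,0,0,0,0,0,0,0,0,0,0,0,0], hand=1, squeeze=8)

```text
clock: 27.65
position: [0.5231, 0.2419, 0.0034]
tool_rot: [-3.141, 0.0, 1.569]
wrist_force: [-0.6, -0.4, 1.0]
width: 0.0371
grip_force: 8.0
```

>>> carry_out(deltas=[0,0,0,0,0,0,-1,0,0,0,-3,0,0,0,-6,0,0,0,-10,0])

```text
clock: 28.28
position: [0.523, 0.2418, 0.1054]
tool_rot: [-3.142, 0.0, 1.569]
wrist_force: [0.3, -0.3, 0.4]
width: 0.037
grip_force: 8.0
```

>>> carry_out(deltas=[-3,-0.9,0,0,-9,-2.7,0,0,-15,-4.5,0,0,-21,-6.3,0,0,-26,-7.8,0,0])

```text
clock: 28.9
position: [0.4442, -0.0198, 0.1049]
tool_rot: [3.14, 0.0, 1.569]
wrist_force: [0.1, -0.9, -0.4]
width: 0.0369
grip_force: 8.0
```

>>> carry_out(deltas=[-3,-0.9,0,0,-4.5,-1.4,1.5,0,-4.5,-1.4,4,0,-4.5,-1.4,6,0,-4.5,-1.4,6.5,0])

```text
clock: 29.52
position: [0.4305, -0.0629, 0.0387]
tool_rot: [-3.141, -0.0, 1.569]
wrist_force: [-0.2, -0.1, -0.3]
width: 0.0369
grip_force: 8.0
```

Run:
```python
from h import *
s=arm.read_state();print(s['position'],s['tool_rot'])
c=snap('wrist','w11.png'); z=s['position'][2]-.0035
for r in arm.regions_of('wrist','tealight')[:1]:
    f=fit(c,'tealight',r['region'].astype(float),(.431,-.063),z); print(round(r['p'],2),r['position'],r['region'].sum(),np.round(f[0],4),round(f[1],2))
# round back edge prediction
print(proj(c,[[.431,-.063+.03,.014],[.461,-.063,.014],[.401,-.063,.014]]))
```

```text
[ 0.43049859 -0.06294133  0.03865582] [-3.14137073e+00 -6.33737205e-05  1.56864445e+00]
0.88 [254.5, 247.5] 4340 [ 0.4312 -0.0644] 0.02
[[253.97275276 175.39930011]
 [302.00224123 221.61873665]
 [206.14181442 221.73781969]]
```

View pics/w11.png

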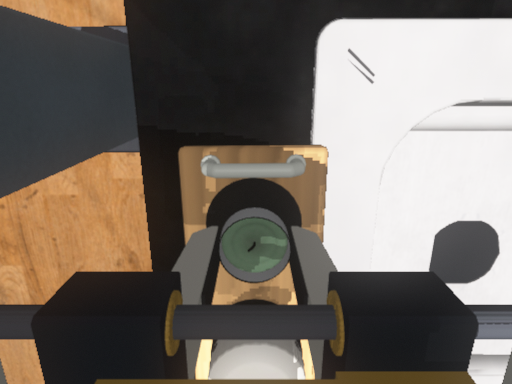

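The tealight is held level over the first round; in the wrist frame it is about 1 mm off the round's centre. I'll lower it with that correction.

>>> carry_out(deltas=[-0.1,0,0.8,0,-0.1,0,1.6,0,-0.1,0,1.8,0,-0.1,0,1.8,0])

```text
clock: 30.12
position: [0.4305, -0.0639, 0.0203]
tool_rot: [-3.141, -0.0, 1.569]
wrist_force: [0.7, 0.1, -0.5]
width: 0.0366
grip_force: 8.0
```

>>> carry_out(deltas=[0,0,0.1,0,0,0,0.1,0])

```text
clock: 30.38
position: [0.4306, -0.0639, 0.0195]
tool_rot: [3.141, 0.0, 1.569]
wrist_force: [0.4, -0.2, -0.2]
width: 0.0372
grip_force: 8.0
```

>>> carry_out(deltas=[0,0,0.1,0,0,0,0.1,0])

```text
clock: 30.62
position: [0.4305, -0.0639, 0.0184]
tool_rot: [-3.141, -0.0, 1.569]
wrist_force: [-0.6, -0.5, -0.8]
width: 0.037
grip_force: 8.0
```

>>> carry_out(deltas=[0,0,0.1,0,0,0,0.1,0])

```text
clock: 30.88
position: [0.4306, -0.0639, 0.0174]
tool_rot: [3.142, 0.0, 1.569]
wrist_force: [-0.4, 0.3, 0.4]
width: 0.0371
grip_force: 8.0
```

>>> carry_out(deltas=[0,0,0.05,0,0,0,0.05,0])

```text
clock: 31.12
position: [0.4306, -0.0639, 0.0173]
tool_rot: [3.142, 0.0, 1.569]
wrist_force: [-2.3, 0.7, 8.7]
width: 0.0372
grip_force: 8.0
```

>>> carry_out(deltas=[0,0,-0.05,0,0,0,-0.05,0])

```text
clock: 31.38
position: [0.4305, -0.0639, 0.0174]
tool_rot: [-3.142, -0.0, 1.569]
wrist_force: [-0.4, 0.2, -0.5]
width: 0.037
grip_force: 8.0
```

>>> carry_out(deltas=[0,0,0,0,0,0,0,0,0,0,0,0,0,0,0,0], hand=-0.4)

```text
clock: 31.88
position: [0.4305, -0.0639, 0.0174]
tool_rot: [-3.142, 0.0, 1.569]
wrist_force: [0.3, 0.0, 0.3]
width: 0.0647
grip_force: 0.0
```

>>> carry_out(deltas=[0,0,-1,0,0,0,-3,0,0,0,-7,0,0,0,-12,0,0,0,-18,0])

```text
clock: 32.5
position: [0.4299, -0.0637, 0.1994]
tool_rot: [-3.141, -0.0, 1.569]
wrist_force: [1.7, -0.5, -0.5]
width: 0.0646
grip_force: 0.0
```

>>> carry_out(deltas=[5,-1,0,0,10,-2,0,0,15,-3,0,0,20,-4,0,0,24,-5,0,0])

```text
clock: 33.12
position: [0.3803, 0.1779, 0.1982]
tool_rot: [3.141, -0.0, 1.569]
wrist_force: [0.5, 0.2, 1.1]
width: 0.065
grip_force: 0.0
```

Run:
```python
from h import *
ims=[]
for cam,b in [('top',(185,245,195,395)),('side',(160,260,200,420))]:
    c=snap(cam); ims.append(cv2.resize(c['pixels'][b[0]:b[1],b[2]:b[3]],(750,280),interpolation=cv2.INTER_CUBIC))
    for n,x,z in (('mill',(.431,-.319),.014),('timer',(.431,-.148),.014),('shaker',(.431,-.233),.014),('tealight',(.431,-.063),.014),('garlic',(.613,.198),0)):
      for r in arm.regions_of(cam,n)[:1]:
        f=fit(c,n,r['region'].astype(float),x,z); print(cam,n,round(r['p'],2),r['region'].sum(),np.round(f[0],4),round(f[1],2))
cv2.imwrite('pics/fin.png',np.vstack(ims)[:,:,::-1])
```

```text
top mill 0.77 406 [ 0.4267 -0.3158] 0.26
top timer 0.8 318 [ 0.4316 -0.1457] 0.18
top shaker 0.48 147 [ 0.4311 -0.2313] 0.23
top tealight 0.7 122 [ 0.4313 -0.0627] 0.18
top garlic 0.7 289 [0.6117 0.1987] 0.08
side mill 0.7 823 [ 0.4283 -0.3187] 0.19
side timer 0.97 483 [ 0.4311 -0.1474] 0.13
side shaker 0.53 256 [ 0.4306 -0.232 ] 0.24
side garlic 0.55 32 [ 1.65   -1.0062] 1.0
```

View pics/fin.png

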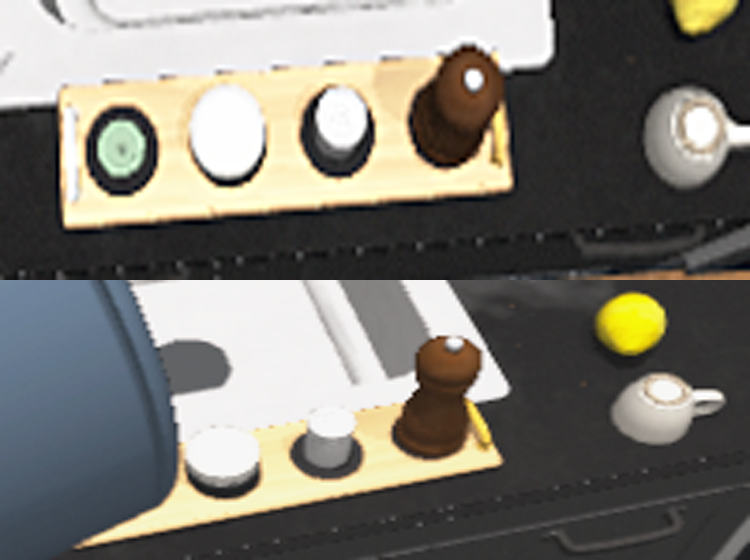

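The final view shows all four upright on their rounds, in height order: tealight by the white pull, then timer, shaker, and mill by the brass pull. The lemon and mug have not moved.

```bash
python3 -c "
from cell import arm
print(arm.sign_off())"
```

```text
the job is handed in; nothing more can be done
None
```

The job is handed in: the mill (by the brass pull), shaker, timer and tealight (by the white pull) stand upright on their rounds, each within about 2–3 mm of centre by the cameras, and the garlic, lemon and mug were not touched.

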